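Close up the writing slope and set the notebook on it

ROBOT

A 7-joint arm with a two-finger parallel gripper is mounted at the origin on the work surface; the furniture and walls round the work are solid. World frame = base frame: x ahead of the robot, y to its left, z up, the work surface at z = 0. Lengths are in m, angles in rad, forces in N, time in s.
With the tool pointing down it reaches from about 0.4 to 0.9 m from the base axis. Payload 5.5 kg.
Tool frame: the origin (TCP) lies at the very end of the fingers, on their centre line; the grasp point (between the pads) lies 19 mm behind it (arm.hold_point_z is the distance from the TCP to the grasp point, in m); z points along the fingers, y is the line along which they close (so a half turn about z gives the same grasp; the last joint's range is limited). The gripper opens to 92 mm and grips with 3 to 60 N. Pads are 19 mm wide; open, the fingers measure 130 mm over their backs; the gripper's body (75 mm by 190 mm) begins 47 mm behind the grasp point.
Start: joints at [1.577, 0.501, -0.427, 1.55, 0.221, 1.138, -0.21], TCP at [0.165, -0.629, 0.227] pointing down, gripper open.
Joint ranges: [-2.88, 2.88], [-0.31, 2.03], [-1.54, 1.56], [0.2, 2.42], [-1.41, 4.55], [0.19, 2.02], [-2.57, 2.57]. Speed limits (rad/s): [2.57, 2.57, 3.14, 3.14, 3.14, 3.14, 3.14].

INTERFACE

Orientations are given as a rotation vector (axis times angle).
In Python, from station import arm gives the robot as it stands.
- The arm moves only by the shell command python3 -m creep 'ROWS' [OPENING] [FORCE]. ROWS is a JSON object of lists of equal length, an entry for each row: "translation": the shift along the tool's x, y, z in cm, a list of three; "angular": the turn, a rotation vector about the tool's x, y, z in rad, a list of three. A call has 1 to 12 rows; each row is the pose to reach, as a shift and turn from the pose commanded when the call began, along the tool's axes at that moment; what a row does not reach only later rows make up. A row lasts 1/12 s, in which the tool goes at most 41.7 mm and 7.16 degrees, less where a joint would pass 70% of its speed; a pose out of reach is approached as far as the arm can. A call with a gripper value outside its range is refused whole. OPENING is the gripper's target within -1 to 1 (shut at 1, half-way at 0, fully open at -1), set as the call begins (- or left out, the last holds). The fingers move at their own pace and stop on an object; FORCE is the grip in N (left out, the last holds). Time passes only in rows, so rows that repeat a pose let the fingers close. It gives the time, the measured TCP pose, the force, the opening and the grip force at its end, in the units of the state.
- arm.state(): the state, without advancing time (a new reading comes with each control period).
- arm.snapshot(name): name is "side" or "top" or "wrist"; returns the picture (480x640x3 uint8, red, green, blue); there is no depth.
- arm.camera_model(name): a dict with "camera_matrix" (3x3 intrinsics, pixels), "T" (4x4, takes a point from camera to world coordinates). Camera axes: x right, y up, looking along -z (the intrinsics and any distortion apply to the point x, -y, -z); pixel columns grow to the right and rows downward; lengths in m; the calibration is good to about 2 mm. A picture is of the moment at which its call begins: read the wrist's pose just before it. camera_model takes no time and is no camera call; for the wrist camera it gives the pose at the moment of the call.
- arm.sign_off(): hands the job in; it is judged then, once.
The state is a dict: "clock": time; "qpos": joint angles; "joint_velocities": joint speeds; "joint_efforts": joint torques, N m; "tool_pos": TCP position; "eef_rot": TCP orientation; "wrist_force": force on the tool from outside, world axes, zero at the start; "moment": the same for the moment, N m; "gripper_width": opening from 0.0 (shut) to 1.0 (fully open); "grip_force": force on a finger pad.
Only numpy, scipy, OpenCV 4.12 (cv2) and the standard library are available. Lean on these libraries where they do the work, as an engineer would, in place of code of your own. Each camera call takes 0.05 s, during which the arm holds its last target. There are 200 camera calls.

TASK

Get the writing slope ready for use: stand the ink bottle from the desk beside it upright inside its compartment without dropping it, then lift the knee of the brass stay past centre to unlock it and lower the lid gently until it is fully shut. Then draw the notebook from the ledge behind the lid down onto the slope, so that it lies flat and square, near the middle, with its near edge resting against the lip along the bottom. Leave the pocket compass and the little silver stamp box where they lie.

Things in the scene. Friction and masses are not known exactly. Their poses are not given: they have to be found in the camera images.
- hinge_line (a point): Writing box of dark wood, fixed to the desk, 260 mm wide (y), 280 mm deep (x), 150 mm high: behind, a flat ledge 134 mm deep at 150 mm; in front, a compartment under a sloping lid. This point is the middle of the lid's hinge line: front edge of the ledge, at ledge height. Axes: -x to the open front of the box, where its user stands (towards the robot, give or take the box's turn), y to its left, z up. Every 'box frame' below has these directions.
- compartment_floor (a point): Middle of the compartment's floor, which is 10 mm above the desk; box frame. Inside it is 140 mm (x) by 240 mm (y), walls 10 mm; the rim slopes from 136 mm high at the hinge to 66 mm at the front. A 60 mm tall bottle clears the shut lid anywhere in it. The open lid stands over the rear 30 mm only, up to 320 mm above the desk.
- lid (a joint): Lid, 170 mm from hinge to free edge, 260 mm wide, 12 mm thick, 0.45 kg, hinged at its upper (rear) edge. Radians: 0 = open as found, standing 85 degrees above level; 1.92 = fully shut, sloping 25 degrees down to the front. The shut face is flush with the ledge at the hinge. While the stay is locked, pressing cannot shut it; unlocked, stiff hinges (0.62 N m) hold it where it is left, and about 5 N on its writing face near the free edge lowers it.
- lip (a point): Middle of the lip's inner face where it meets the writing face, 160 mm from the hinge line. The lip is a 12 mm high, 10 mm thick bar along the lid's whole free edge. This frame turns with the lid: -x away from the hinge (down the slope when shut), y to the left, z out of the writing face. With the lid open the writing face looks to the rear, towards the ledge.
- knee (a joint): Knee of the folding brass stay on the outside of the right-hand (-y) wall: two flat bars, the lower pivoted on the wall, the upper on the lid's edge. Radians: 0 = locked, bars 0.14 past straight on the rear, lower side, against a stop; 0.14 = dead centre (the lid then reads -0.01); 0.7 with the lid 0.11 down; 2.95 = folded, lid shut. It turns easily.
- knee_knob (a point): Centre of the brass ball knob at the stay's knee, 21 mm across, on a 10 mm stem pointing to -y of the box, 55 mm outside the wall. Locked, it is 143 mm above the desk, 34 mm behind and 52 mm above the stay pivot, and moves about that on a 62 mm arc; to unlock, swing it up and to the front (-x) by 25 mm or more (about 5 N). Straight above the pivot, the lid is 0.2 rad down.
- stay_pivot (a point): Axis (along the box's y) of the lower bar's pivot on the wall, given at the knob's y; 91 mm above the desk. Box frame.
- notebook_center (a point): Centre of the landscape notebook with marbled black cover, 137 mm (x) by 210 mm (y) by 24 mm (z), 0.42 kg give or take 30 percent; a ribbon (not solid) hangs from its -x edge. It lies closed on the ledge with that edge to the front, a few mm behind the hinge line, its rear edge standing 15 to 30 mm out behind the ledge. Resting against the lip its centre is 69 mm up the slope from the lip's inner face and 12 mm off the writing face. It does not slide down the slope by itself.
- bottle_center (a point): Centre (half-way up) of the capped blue-black glass ink bottle, 62 mm across, 60 mm tall, standing, 0.16 kg give or take 30 percent. Its round black cap is 31 mm across and takes up the top 14 mm. It stands on the desk in front of the robot, left or right of the writing box (a bottle on the far desk behind the robot is not meant).
- notebook: The notebook's own frame (origin under it, 15.5 mm in -x from its middle); same axes as the notebook's centre point.
- ink_bottle: The ink bottle; origin in the middle of its underside.
- stamp_box: Small silver box, 36 mm by 54 mm, 25 mm high; origin in the middle of its underside. A bystander.
- compass: Round brass pocket compass, 53 mm across, 15 mm high, with a ring; lies on the desk, origin on its underside 7 mm from its middle. A bystander.
Not all that is in view belongs to the job. Of the things that look like the ink_bottle, the middle-sized one is meant.

How it is judged:
On the way, in this order (a step that is already met when the one before it is completed fails the run):
1. the ink bottle stands in the compartment, let go, with the lid still open (x of bottle_center in the frame of compartment_floor between -0.05 and 0.05 m and y of bottle_center in the frame of compartment_floor between -0.095 and 0.095 m and z of bottle_center in the frame of compartment_floor between 0.024 and 0.036 m and angle between bottle_center's own z axis and vertical below 0.1 rad and contact force between the fingers and ink_bottle below 0.05 N and value of joint lid below 0.3 rad), for 0.2 s.
2. the stay's knee has been lifted past centre, with the lid still up (value of joint knee above 0.3 rad and value of joint lid below 1.4 rad), for 0.1 s.
3. the lid is fully shut on the standing bottle (value of joint lid above 1.885 rad and x of bottle_center in the frame of compartment_floor between -0.05 and 0.05 m and y of bottle_center in the frame of compartment_floor between -0.095 and 0.095 m and z of bottle_center in the frame of compartment_floor between 0.024 and 0.036 m and angle between bottle_center's own z axis and vertical below 0.1 rad), for 0.2 s.
4. the notebook lies flat and square on the slope against the lip (x of notebook_center in the frame of lip between 0.06 and 0.0745 m and y of notebook_center in the frame of lip between -0.035 and 0.035 m and z of notebook_center in the frame of lip between 0.008 and 0.016 m and angle between the z axis of notebook_center and the z axis of lip, either way round below 0.05 rad and angle between the x axis of notebook_center and the x axis of lip, either way round below 0.05 rad and value of joint lid above 1.885 rad), for 0.2 s.
At the end, for the whole second after the job is handed in: Lid shut to 2 degrees, bottle upright and at rest in the compartment; notebook let go and at rest, flat on the slope, square to the lip within 0.05 rad, its centre 60 to 74.5 mm up from the lip (touching: 69) and within 35 mm of the middle of the lip's length (all of step 4 and x of bottle_center in the frame of compartment_floor between -0.05 and 0.05 m and y of bottle_center in the frame of compartment_floor between -0.095 and 0.095 m and z of bottle_center in the frame of compartment_floor between 0.024 and 0.036 m and angle between bottle_center's own z axis and vertical below 0.1 rad and linear speed of each of notebook, ink_bottle below 0.02 m/s).
It fails at once if the lid is slammed (moves towards shut faster than 3 rad/s) (velocity of joint lid above 3 rad/s).
It fails at once if the bottle is dropped (moves faster than 0.8 m/s with no finger on it) (linear speed of ink_bottle above 0.8 m/s and contact force between the fingers and ink_bottle below 0.05 N).
It fails at once if the compass or the stamp box is moved by more than 30 mm or turned over (distance of any of stamp_box, compass from where it was at the start of the episode above 0.03 m or angle between any of stamp_box, compass's own z axis and vertical above 0.5 rad).
It also fails if it takes over 72 s, if anything falls off the work surface, if the arm or the gripper's body presses on something with over 40 N, if the wrist force passes 120 N, or if a joint passes its speed limit or range.

## Working session

There is one attempt and no reset: what is moved stays moved. The work goes in short steps, Python scripts to look and compute and a shell command to move; the robot and the scene stay as the last step left them, time stands still between calls to the robot, and variables do not carry over. Pictures are saved under pics/ and viewed, at most 10 in all, crops included, and the job is handed in when it is done.

```bash
mkdir -p pics; ls; cat > h.py <<'E'
import numpy as np, cv2, json
from scipy.spatial.transform import Rotation as R
from station import arm
def snap(n,f=None):
    m=arm.camera_model(n); im=arm.snapshot(n)[:,:,::-1].copy()
    if f: cv2.imwrite('pics/'+f,im)
    return im,np.array(m['camera_matrix']),np.array(m['T']),m
def ray(K,T,u,v):
    d=np.linalg.inv(K)@[u,v,1]; d=T[:3,:3]@(d*[1,-1,-1]); return T[:3,3],d
def onz(K,T,u,v,z):
    o,d=ray(K,T,u,v); return o+d*(z-o[2])/d[2]
def tri(a,b):
    (o1,d1),(o2,d2)=a,b; s=np.linalg.lstsq(np.c_[d1,-d2],o2-o1,rcond=None)[0]
    p,q=o1+d1*s[0],o2+d2*s[1]; return (p+q)/2,np.linalg.norm(p-q)
def proj(K,T,p):
    c=T[:3,:3].T@(np.array(p)-T[:3,3])*[1,-1,-1]; x=K@c; return x[:2]/x[2]
def plan(p,rot=None):
    s=arm.state(); r=R.from_rotvec(s['eef_rot']); t=r.inv().apply(np.array(p)-s['tool_pos'])*100
    a=None if rot is None else (r.inv()*rot).as_rotvec().round(3)
    print('shift cm',t.round(2),'turn',a)
def st():
    s=arm.state(); print({k:np.round(s[k],3).tolist() for k in('clock','qpos','tool_pos','eef_rot','wrist_force','gripper_width','grip_force')})
E
python3 - <<'E'
from h import *
for n in('top','side'):
    im,K,T,m=snap(n,n+'0.png'); print(n,m.keys(),K.round(1).tolist(),T.round(3).tolist())
st(); print(R.from_rotvec(arm.state()['eef_rot']).as_matrix().round(3))
E
```

```text
pics
top dict_keys(['camera_matrix', 'T']) [[536.4, 0.0, 320.5], [0.0, 536.4, 234.3], [0.0, 0.0, 1.0]] [[-0.018, 0.995, -0.096, 0.337], [-1.0, -0.018, 0.003, -0.002], [0.001, 0.096, 0.995, 1.531], [0.0, 0.0, 0.0, 1.0]]
side dict_keys(['camera_matrix', 'T']) [[622.3, 0.0, 320.0], [0.0, 622.3, 229.8], [0.0, 0.0, 1.0]] [[-0.907, 0.206, -0.368, -0.054], [-0.421, -0.49, 0.763, 1.057], [-0.023, 0.847, 0.531, 0.94], [0.0, 0.0, 0.0, 1.0]]
{'clock': 0.1, 'qpos': [1.577, 0.502, -0.427, 1.551, 0.221, 1.138, -0.21], 'tool_pos': [0.165, -0.628, 0.226], 'eef_rot': [-3.114, -0.402, 0.0], 'wrist_force': [-0.445, -0.775, -0.112], 'gripper_width': 1.0, 'grip_force': 0.0}
[[ 0.967  0.254 -0.   ]
 [ 0.254 -0.967  0.002]
 [ 0.    -0.002 -1.   ]]
```

View pics/top0.png

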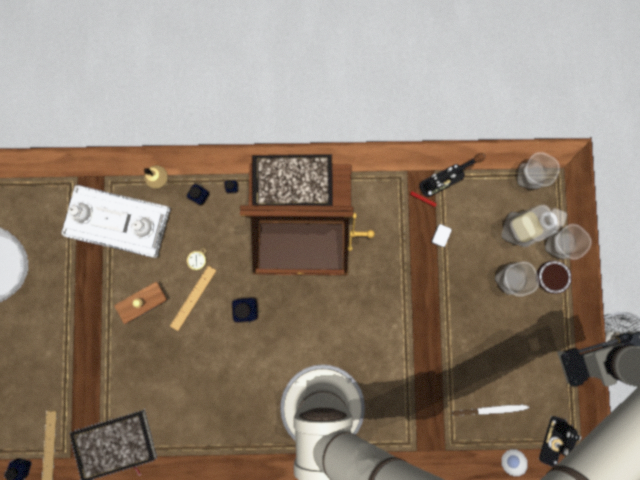

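View pics/side0.png

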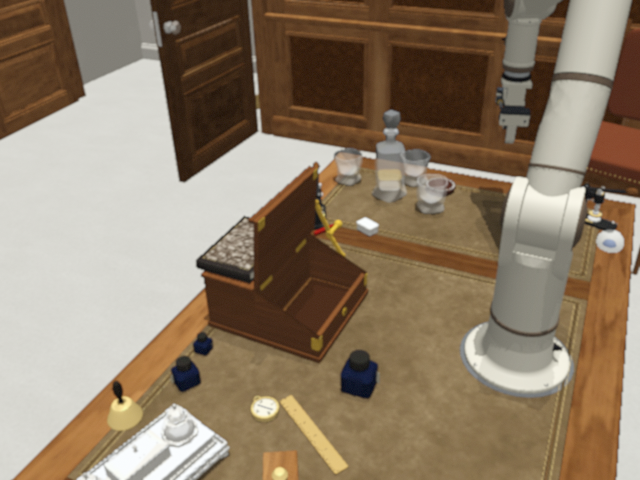

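The top view shows the box at about (300,215), the notebook at (291,180) and the knob at (372,234). The compass is at (195,260) and the silver stamp box at (442,236). Candidates for the bottle are a large one at (245,310), a medium one at (198,194) and a small one at (231,186). There is also one at (18,468), behind the robot. The medium one beside the box looks right, so I'll check sizes and an enlarged crop.

```bash
python3 - <<'E'
from h import *
im,K,T,m=snap('top'); 
cv2.imwrite('pics/c1.png',cv2.resize(im[140:330,180:390],None,fx=3.8,fy=3.1,interpolation=cv2.INTER_CUBIC)[:600,:800])
hsv=cv2.cvtColor(im,cv2.COLOR_BGR2HSV)
def show(nm,mask,z,lo,hi):
    for c in cv2.findContours(mask.astype('uint8'),cv2.RETR_EXTERNAL,cv2.CHAIN_APPROX_NONE)[0]:
        a=cv2.contourArea(c)
        if lo<a<hi:
            (u,v),(w,h),t=cv2.minAreaRect(c); p=onz(K,T,u,v,z); s=(T[2,3]-z)/K[0,0]*1000
            print(nm,a,(round(u),round(v)),'mm',round(w*s),round(h*s),round(t),p.round(3))
b,g,r=[im[:,:,i].astype(int) for i in range(3)]
show('bottle',(b>r+8)&(b>g+5)&(b<110),.046,30,1500)
show('dark',(im.max(2)<60),.046,60,1500)
show('brass',(hsv[:,:,0]>15)&(hsv[:,:,0]<32)&(hsv[:,:,1]>130)&(hsv[:,:,2]>130),.143,15,400)
show('white',(hsv[:,:,1]<40)&(hsv[:,:,2]>190),.025,100,600)
for n in ['side']:
    im,K,T,m=snap(n)
    cv2.imwrite('pics/c2.png',cv2.resize(im[150:410,160:390],None,fx=2.3,fy=2.3,interpolation=cv2.INTER_CUBIC))
E
```

```text
bottle 185.0 (18, 470) mm 51 56 17 [-0.135  0.814  0.046]
bottle 439.0 (244, 309) mm 61 63 86 [0.277 0.208 0.046]
bottle 110.0 (198, 194) mm 45 42 32 [0.6   0.337 0.046]
bottle 39.5 (231, 186) mm 28 28 90 [0.621 0.243 0.046]
dark 399.0 (17, 469) mm 62 65 14 [-0.135  0.815  0.046]
dark 1136.0 (559, 444) mm 95 148 11 [-0.097 -0.635  0.046]
dark 236.5 (322, 413) mm 27 127 88 [-0.002 -0.     0.046]
dark 737.0 (384, 402) mm 81 113 84 [ 0.024 -0.168  0.046]
dark 1133.0 (428, 393) mm 122 97 90 [ 0.044 -0.289  0.046]
dark 1161.5 (604, 360) mm 115 227 74 [ 0.122 -0.77   0.046]
dark 528.5 (244, 310) mm 64 69 90 [0.277 0.207 0.046]
dark 592.5 (300, 244) mm 149 271 90 [0.454 0.052 0.046]
dark 279.5 (198, 194) mm 53 47 31 [0.6   0.336 0.046]
dark 125.0 (231, 186) mm 30 33 90 [0.62  0.243 0.046]
dark 185.5 (428, 186) mm 42 51 48 [ 0.611 -0.309  0.046]
dark 297.5 (457, 173) mm 43 111 69 [ 0.646 -0.393  0.046]
dark 296.5 (292, 180) mm 136 219 90 [0.637 0.073 0.046]
brass 123.0 (358, 239) mm 61 73 27 [ 0.457 -0.103  0.143]
white 195.0 (314, 474) mm 25 81 90 [-0.169  0.026  0.025]
white 164.5 (518, 466) mm 47 56 43 [-0.156 -0.528  0.025]
white 208.5 (502, 409) mm 17 133 86 [-0.007 -0.494  0.025]
white 297.5 (617, 392) mm 49 81 48 [ 0.032 -0.812  0.025]
white 163.0 (196, 260) mm 39 39 90 [0.416 0.345 0.025]
white 220.0 (442, 235) mm 36 53 22 [ 0.474 -0.347  0.025]
```

View pics/c1.png

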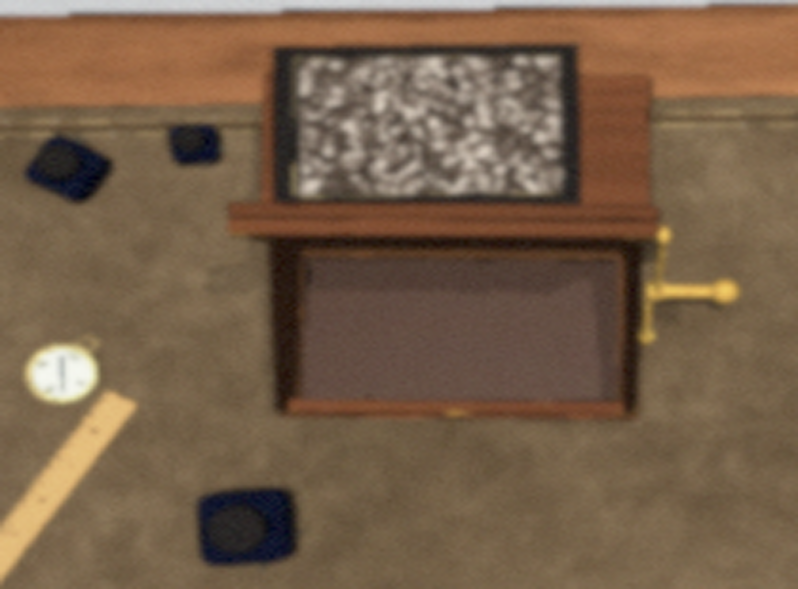

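View pics/c2.png

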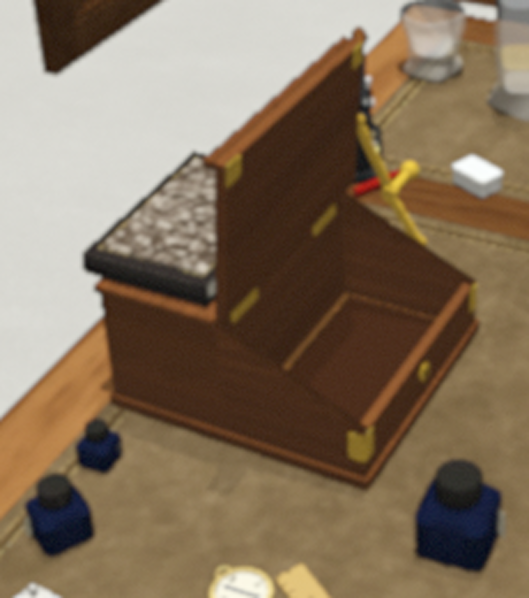

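The crops show square-bodied, round-capped bottles: large cap at (243,310), medium at (196,192) and small at (231,185). I'll triangulate cap heights to settle the sizes, and the box points to get its pose.

```bash
python3 - <<'E'
from h import *
mt,ms=arm.camera_model('top'),arm.camera_model('side')
g=lambda m:(np.array(m['camera_matrix']),np.array(m['T']))
Kt,Tt=g(mt);Ks,Ts=g(ms)
def t(a,b): return (180+a[0]/3.8,140+a[1]/3.1),(160+b[0]/2.3,150+b[1]/2.3)
for n,a,b in [('L',(240,528),(461,480)),('M',(62,160),(53,490)),('S',(193,140),(97,428)),('knob',(728,291),(407,171)),
 ('lidtopL',(229,207),(212,158)),('lidtopR',(659,208),(362,33)),('frontrimL outer',(283,413),(364,425)),('frontrimR',(634,413),(472,285)),
 ('nbFL',(276,200),(211,280)),('nbRL',(276,47),(88,257)),('compass',(62,373),(241,582)),('knobpivotlow',(646,338),(422,241))]:
    a,b=t(a,b); p,e=tri(ray(Kt,Tt,*a),ray(Ks,Ts,*b)); print(n,np.round(a,1),p.round(3),round(e,4))
print('nb corners z .174'); 
for c in [(276,200),(578,200),(276,47),(578,47)]:
    a=t(c,c)[0]; print(onz(Kt,Tt,*a,.174).round(4))
print('ledge corner R rear',onz(Kt,Tt,*t((650,77),(0,0))[0],.15).round(3))
print('front rim inner L,R',[onz(Kt,Tt,*t(c,c)[0],.066).round(3) for c in((288,403),(630,403),(283,413),(634,413))])
print('floor front L,R; rear',[onz(Kt,Tt,*t(c,c)[0],.01).round(3) for c in((297,401),(622,401))])
E
```

```text
L [243.2 310.3] [0.275 0.208 0.067] 0.0009
M [196.3 191.6] [0.608 0.341 0.044] 0.0017
S [230.8 185.2] [0.627 0.247 0.032] 0.0021
knob [371.6 233.9] [ 0.473 -0.137  0.136] 0.0053
lidtopL [240.3 206.8] [0.519 0.177 0.317] 0.0037
lidtopR [353.4 207.1] [ 0.508 -0.084  0.319] 0.016
frontrimL outer [254.5 273.2] [0.378 0.178 0.068] 0.0058
frontrimR [346.8 273.2] [ 0.373 -0.075  0.056] 0.0043
nbFL [252.6 204.5] [0.543 0.165 0.175] 0.009
nbRL [252.6 155.2] [0.676 0.166 0.165] 0.0049
compass [196.3 260.3] [0.417 0.347 0.018] 0.0019
knobpivotlow [350. 249.] [ 0.435 -0.084  0.089] 0.0006
nb corners z .174
[0.5477 0.1671 0.174 ]
[ 0.544 -0.036  0.174]
[0.6762 0.1662 0.174 ]
[ 0.6725 -0.0386  0.174 ]
ledge corner R rear [ 0.652 -0.088  0.15 ]
front rim inner L,R [array([0.384, 0.173, 0.066]), array([ 0.379, -0.072,  0.066]), array([0.375, 0.177, 0.066]), array([ 0.371, -0.075,  0.066])]
floor front L,R; rear [array([0.388, 0.173, 0.01 ]), array([ 0.383, -0.069,  0.01 ])]
```

M (196,192) is the one meant: it stands left of the box, lies between the other two in size and is within reach. L at 0.35 m from the base is too close. I'll check it with the wrist camera and the grip width. Now lifting and going over it.

```bash
python3 -m creep '{"translation":[[0,0,-4],[0,0,-8],[0,0,-12],[0,0,-16],[3,-3,-19],[6,-7,-20],[9,-11,-20],[12,-14,-20],[15,-18,-20],[18,-21,-20],[20,-25,-20],[23,-28,-20]],"angular":[[0,0,0],[0,0,0],[0,0,0],[0,0,0],[0,0,0],[0,0,0],[0,0,0],[0,0,0],[0,0,0],[0,0,0],[0,0,0],[0,0,0]]}' -1 && python3 -c "
from h import *
st(); plan([.5,.3,.42])"
```

```text
clock: 1.2
tool_pos: [0.3002, -0.3324, 0.4266]
eef_rot: [3.115, 0.402, -0.001]
wrist_force: [0.4, -0.7, 0.1]
gripper_width: 1.001
grip_force: 0.0
{'clock': 1.2, 'qpos': [1.417, -0.025, -0.621, 1.723, -0.014, 1.439, -0.516], 'tool_pos': [0.3, -0.332, 0.427], 'eef_rot': [3.115, 0.402, -0.001], 'wrist_force': [0.369, -0.704, 0.062], 'gripper_width': 1.001, 'grip_force': 0.0}
shift cm [ 35.37 -56.1    0.61] turn None
```

```bash
python3 -m creep '{"translation":[[2.5,-3.5,0],[5,-7,0],[7.5,-11,0],[10,-14.5,0],[12,-18,0],[14.5,-22,0],[17,-26,0],[19,-29,0],[22,-33,0],[24,-36,0],[26,-40,0],[29,-43,0]],"angular":[[0,0,-0.1],[0,0,-0.2],[0,0,-0.3],[0,0,-0.4],[0,0,-0.5],[0,0,-0.6],[0,0,-0.7],[0,0,-0.77],[0,0,-0.77],[0,0,-0.77],[0,0,-0.77],[0,0,-0.77]]}' && python3 - <<'E'
from h import *
st(); print(R.from_rotvec(arm.state()['eef_rot']).as_matrix().round(3).tolist())
plan([.57,.33,.33])
E
```

```text
clock: 2.2
tool_pos: [0.458, 0.1322, 0.4284]
eef_rot: [2.731, 1.545, 0.001]
wrist_force: [-0.5, -0.4, 1.0]
gripper_width: 1.001
grip_force: 0.0
{'clock': 2.2, 'qpos': [0.907, 0.153, -1.367, 1.652, 0.155, 1.458, -1.017], 'tool_pos': [0.458, 0.132, 0.428], 'eef_rot': [2.731, 1.545, 0.001], 'wrist_force': [-0.483, -0.439, 0.985], 'gripper_width': 1.001, 'grip_force': 0.0}
[[0.515, 0.857, 0.002], [0.857, -0.515, -0.003], [-0.001, 0.004, -1.0]]
shift cm [22.73 -0.63  9.8 ] turn None
```

```bash
python3 -m creep '{"translation":[[4,0,1],[8,0,3],[12,0,5],[16,0,7],[20,0,9],[22.7,-0.6,9.8],[22.7,-0.6,9.8],[22.7,-0.6,9.8]],"angular":[[0,0,0],[0,0,0],[0,0,0],[0,0,0],[0,0,0],[0,0,0],[0,0,0],[0,0,0]]}' && python3 - <<'E'
from h import *
st(); im,K,T,m=snap('wrist','w1.png'); print(K.round(1).tolist(),T.round(3).tolist()); print(proj(K,T,[.605,.34,.06]),proj(K,T,[.605,.34,0]))
E
```

```text
clock: 2.87
tool_pos: [0.569, 0.3293, 0.3252]
eef_rot: [-2.729, -1.551, 0.01]
wrist_force: [-0.5, -0.2, 0.6]
gripper_width: 0.997
grip_force: 0.0
{'clock': 2.867, 'qpos': [0.107, 0.634, -1.085, 1.388, 0.55, 1.449, -1.498], 'tool_pos': [0.569, 0.329, 0.325], 'eef_rot': [-2.729, -1.551, 0.01], 'wrist_force': [-0.494, -0.193, 0.554], 'gripper_width': 0.997, 'grip_force': 0.0}
[[385.3, 0.0, 312.9], [0.0, 385.3, 229.6], [0.0, 0.0, 1.0]] [[0.859, 0.491, 0.146, 0.608], [-0.512, 0.827, 0.234, 0.392], [-0.006, -0.275, 0.961, 0.484], [0.0, 0.0, 0.0, 1.0]]
[337.85111433 163.43218176] [335.1342468  158.08851281]
```

View pics/w1.png

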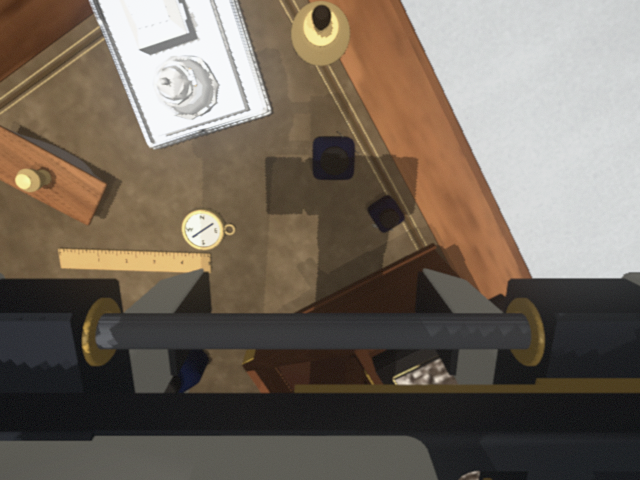

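The wrist view shows the medium bottle as a 41 px square at (333,158), about 48 mm across the flats and so about 62 mm over its rounded corners. It is square to the fingers and the small one is at (386,213). Refining its position by threshold.

```bash
python3 - <<'E'
from h import *
im,K,T,m=snap('wrist')
mask=(im.max(2)<62).astype('uint8'); mask[240:]=0
for c in cv2.findContours(mask,0,1)[0]:
    if cv2.contourArea(c)>200:
        r=cv2.minAreaRect(c); u,v=r[0]; print(r,[onz(K,T,u,v,z).round(4).tolist() for z in(.03,.046)])
        x,y,w,h=cv2.boundingRect(c); print([onz(K,T,*p,.046).round(4).tolist() for p in((x,y),(x+w,y),(x,y+h),(x+w,y+h))])
b=im[:,:,0].astype(int)-im[:,:,2]
sub=im[130:190:4,305:360:4]; print(sub[:,:,0]-0); print(b[130:190:4,305:360:4])
E
```

```text
((383.84613037109375, 210.7692108154297), (32.72731018066406, 29.95380973815918), 56.30992889404297) [[0.6252, 0.256, 0.03], [0.6246, 0.2608, 0.046]]
[[0.6158, 0.2905, 0.046], [0.6534, 0.268, 0.046], [0.5939, 0.2505, 0.046], [0.6325, 0.2274, 0.046]]
((331.0, 156.5), (43.0, 42.0), 90.0) [[0.6029, 0.3449, 0.03], [0.6031, 0.3465, 0.046]]
[[0.5949, 0.3788, 0.046], [0.6358, 0.3544, 0.046], [0.5697, 0.3369, 0.046], [0.6119, 0.3117, 0.046]]
((319.0, 16.5), (23.0, 16.0), 90.0) [[0.6656, 0.4782, 0.03], [0.6635, 0.4751, 0.046]]
[[0.6619, 0.4883, 0.046], [0.6767, 0.4794, 0.046], [0.6506, 0.4694, 0.046], [0.6656, 0.4604, 0.046]]
[[ 73  69  61  64  65  62  65  66  73  65  66  76  64  52]
 [ 73  67  65  58  50  54  56  53  54  71  61  66 104  54]
 [ 75  63  49  49  44  44  43  41  38  42  40  46  67  70]
 [ 65  66  48  44  49  50  45  46  45  48  45  41  63 105]
 [ 67  69  46  47  51  41  28  31  32  44  48  39  62  72]
 [ 70  71  41  48  39  41  41  41  38  33  39  37  57  77]
 [ 71  71  42  45  28  31  23  30  30  35  31  43  53  68]
 [ 70  43  40  44  25  30  27  23  25  28  25  25  42  50]
 [ 
[... 596 characters left out ...]
8  11  11  12  14  12  11   8   8   6   8 -35 -67]
 [-40 -38  12  15  12   7 -10 -13 -10  11  10   3 -35 -46]
 [-38 -39   6  12   2  -9  -9  -7 -11 -12   6   5 -28 -42]
 [-43 -37   8  10 -12  -7 -12 -12 -11 -13  -7   4 -30 -43]
 [-47 -27   5  10 -11  -7  -9 -11 -13 -10 -12  -2 -22 -28]
 [-29 -20  -2   3  -7  -8  -8 -13 -12 -11  -8  -4 -22 -31]
 [-31 -24   4   2  -7  -9  -9  -9 -11 -11  -3  -3 -25 -33]
 [-31 -30   5   6   4  -7 -10 -12 -10  -8   4   4 -26 -31]
 [-33 -31   1   2   6   2   4   2   3   1   5   2 -31 -30]
 [-30 -31 -31 -20 -12 -15 -12 -13 -11 -12 -20 -30 -27 -28]
 [-29 -31 -28 -31 -29 -30 -27 -29 -32 -28 -31 -27 -31 -29]
 [-28 -26 -31 -29 -29 -29 -29 -29 -29 -29 -28 -31 -30 -31]]
```

```bash
python3 - <<'E'
from h import *
a=np.radians(-31); y=np.array([np.cos(a),np.sin(a),0]); z=np.array([0,0,-1.]); x=np.cross(y,z)
plan([.606,.344,.014],R.from_matrix(np.c_[x,y,z]))
E
```

```text
shift cm [ 3.5   2.21 31.37] turn [-0.002  0.003 -0.   ]
```

```bash
python3 -m creep '{"translation":[[1,1,3],[2,1.5,6.5],[3,2,10],[3.5,2.2,14],[3.5,2.2,18],[3.5,2.2,21],[3.5,2.2,24],[3.5,2.2,26],[3.5,2.2,27.5],[3.5,2.2,28.5],[3.5,2.2,29],[3.5,2.2,29]],"angular":[[-0.002,0.003,0],[-0.002,0.003,0],[-0.002,0.003,0],[-0.002,0.003,0],[-0.002,0.003,0],[-0.002,0.003,0],[-0.002,0.003,0],[-0.002,0.003,0],[-0.002,0.003,0],[-0.002,0.003,0],[-0.002,0.003,0],[-0.002,0.003,0]]}' && python3 - <<'E'
from h import *
st();plan([.606,.344,.014])
E
```

```text
clock: 3.97
tool_pos: [0.6075, 0.343, 0.0386]
eef_rot: [2.736, 1.543, 0.002]
wrist_force: [0.2, -0.4, -0.1]
gripper_width: 1.002
grip_force: 0.0
{'clock': 3.967, 'qpos': [-0.005, 0.949, -0.879, 1.526, 0.804, 1.056, -1.634], 'tool_pos': [0.607, 0.343, 0.039], 'eef_rot': [2.736, 1.543, 0.002], 'wrist_force': [0.183, -0.418, -0.102], 'gripper_width': 1.002, 'grip_force': 0.0}
shift cm [ 0.01 -0.18  2.46] turn None
```

Down 2.4 cm and close gently.

```bash
python3 -m creep '{"translation":[[0,-0.1,1],[0,-0.2,2],[0,-0.2,2.4],[0,-0.2,2.4]],"angular":[[0,0,0],[0,0,0],[0,0,0],[0,0,0]]}' && python3 -m creep '{"translation":[[0,0,0],[0,0,0],[0,0,0],[0,0,0],[0,0,0],[0,0,0],[0,0,0],[0,0,0],[0,0,0]],"angular":[[0,0,0],[0,0,0],[0,0,0],[0,0,0],[0,0,0],[0,0,0],[0,0,0],[0,0,0],[0,0,0]]}' 1 15
```

```text
clock: 4.3
tool_pos: [0.6045, 0.3444, 0.013]
eef_rot: [2.735, 1.545, -0.001]
wrist_force: [-0.7, -0.8, 0.0]
gripper_width: 1.0
grip_force: 0.0
clock: 5.05
tool_pos: [0.6051, 0.345, 0.0145]
eef_rot: [2.735, 1.545, 0.002]
wrist_force: [-2.4, 0.3, 1.4]
gripper_width: 0.531
grip_force: 15.0
```

```bash
python3 -m creep '{"translation":[[0,0,-2],[0,0,-5],[0,0,-8.5],[0,0,-12],[0,0,-16],[0,0,-19],[-1,-2,-21],[-3,-5,-22],[-5,-8,-22],[-7,-11,-22],[-8.5,-14,-22],[-9,-15,-22]],"angular":[[0,0,0],[0,0,0],[0,0,-0.1],[0,0,-0.2],[0,0,-0.3],[0,0,-0.4],[0,0,-0.5],[0,0,-0.6],[0,0,-0.7],[0,0,-0.8],[0,0,-0.9],[0,0,-1.0]]}' && python3 - <<'E'
from h import *
st()
yw=-.017; x=-np.array([np.cos(yw),np.sin(yw),0]); z=np.array([0,0,-1.]); y=np.cross(z,x); r=R.from_matrix(np.c_[x,y,z])
plan([.431,.344,.235],r); plan([.431,.048,.235],r); 
E
```

```text
clock: 6.05
tool_pos: [0.4243, 0.3453, 0.234]
eef_rot: [1.645, 2.675, -0.002]
wrist_force: [-1.1, 0.1, -1.8]
gripper_width: 0.527
grip_force: 15.0
{'clock': 6.05, 'qpos': [0.225, 0.664, -1.356, 1.787, 0.684, 1.271, -0.844], 'tool_pos': [0.424, 0.345, 0.234], 'eef_rot': [1.645, 2.675, -0.002], 'wrist_force': [-1.079, 0.103, -1.813], 'gripper_width': 0.527, 'grip_force': 14.964}
shift cm [-0.42  0.54 -0.1 ] turn [-1.000e-03  2.000e-03 -1.086e+00]
shift cm [-26.83 -12.82  -0.04] turn [-1.000e-03  2.000e-03 -1.086e+00]
```

```bash
python3 -m creep '{"translation":[[0,0,0],[0,0,0],[-0.4,0.5,0],[-2,-0.5,0],[-4,-2,0],[-7,-3.5,0],[-10.4,-5,0],[-13.7,-6.5,0],[-17,-8,0],[-20.5,-10,0],[-24,-11.5,0],[-26.8,-12.8,0]],"angular":[[0,0,-0.12],[0,0,-0.24],[0,0,-0.36],[0,0,-0.48],[0,0,-0.6],[0,0,-0.72],[0,0,-0.84],[0,0,-0.96],[0,0,-1.086],[0,0,-1.086],[0,0,-1.086],[0,0,-1.086]]}' && python3 - <<'E'
from h import *
st()
yw=-.017; x=-np.array([np.cos(yw),np.sin(yw),0]); z=np.array([0,0,-1.]); y=np.cross(z,x); r=R.from_matrix(np.c_[x,y,z])
plan([.431,.048,.027],r)
im,K,T,m=snap('wrist','w2.png')
im,K,T,m=snap('top','t2.png'); cv2.imwrite('pics/t2c.png',cv2.resize(im[140:330,180:390],None,fx=3.8,fy=3.1,interpolation=cv2.INTER_CUBIC))
E
```

```text
clock: 7.05
tool_pos: [0.4329, 0.0456, 0.2337]
eef_rot: [0.043, 3.14, -0.002]
wrist_force: [0.8, -0.6, -1.6]
gripper_width: 0.527
grip_force: 15.0
{'clock': 7.05, 'qpos': [1.091, 0.452, -1.521, 2.035, 0.504, 1.134, 0.891], 'tool_pos': [0.433, 0.046, 0.234], 'eef_rot': [0.043, 3.14, -0.002], 'wrist_force': [0.773, -0.646, -1.633], 'gripper_width': 0.527, 'grip_force': 14.967}
shift cm [ 0.22  0.27 20.67] turn [-0.002  0.001 -0.01 ]
```

View pics/w2.png

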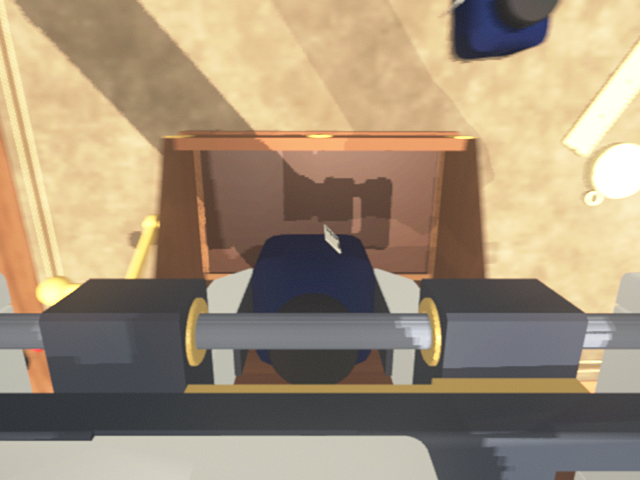

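The wrist view shows the bottle held square. The front rim runs from (163,145) to (479,145) and the floor's front corners are at (205,151) and (440,151). Checking the box's centre and yaw from these.

```bash
python3 - <<'E'
from h import *
m=arm.camera_model('wrist');K,T=np.array(m['camera_matrix']),np.array(m['T'])
for z,ps in((.066,[(163,139),(479,138),(163,150),(479,150)]),(.01,[(205,272),(432,274)]),(.143,[(57,292)]),(.091,[(151,219)])):
    print(z,[onz(K,T,*p,z).round(4).tolist() for p in ps])
E
```

```text
0.066 [[0.3696, -0.0827, 0.066], [0.3794, 0.1773, 0.066], [0.3785, -0.084, 0.066], [0.3891, 0.178, 0.066]]
0.01 [[0.5101, -0.0798, 0.01], [0.5218, 0.1612, 0.01]]
0.143 [[0.4691, -0.1431, 0.143]]
0.091 [[0.4311, -0.0919, 0.091]]
```

```bash
python3 -m creep '{"translation":[[0,0,2],[0.1,0,4.5],[0.2,0,7.5],[0.2,0,10.5],[0.2,0,13.5],[0.2,0,16],[0.2,0,18],[0.2,0,19],[0.2,0,19.6],[0.2,0,20],[0.2,0,20.2],[0.2,0,20.2]],"angular":[[0,0,-0.02],[0,0,-0.02],[0,0,-0.02],[0,0,-0.02],[0,0,-0.02],[0,0,-0.02],[0,0,-0.02],[0,0,-0.02],[0,0,-0.02],[0,0,-0.02],[0,0,-0.02],[0,0,-0.02]]}'
```

```text
clock: 8.15
tool_pos: [0.4324, 0.0484, 0.0325]
eef_rot: [0.012, 3.139, 0.001]
wrist_force: [0.2, -0.4, -1.5]
gripper_width: 0.53
grip_force: 15.0
```

```bash
python3 -m creep '{"translation":[[0,0,0.3],[0,0,0.5],[0,0,0.65],[0,0,0.75],[0,0,0.75]],"angular":[[0,0,0],[0,0,0],[0,0,0],[0,0,0],[0,0,0]]}'
```

```text
clock: 8.57
tool_pos: [0.4318, 0.0482, 0.0245]
eef_rot: [0.012, 3.14, 0.0]
wrist_force: [-0.3, -0.1, -2.6]
gripper_width: 0.53
grip_force: 15.0
```

```bash
python3 -m creep '{"translation":[[0,0,0.05],[0,0,0.1],[0,0,0.1]],"angular":[[0,0,0],[0,0,0],[0,0,0]]}' && python3 -m creep '{"translation":[[0,0,0],[0,0,0],[0,0,0],[0,0,0],[0,0,0],[0,0,0]],"angular":[[0,0,0],[0,0,0],[0,0,0],[0,0,0],[0,0,0],[0,0,0]]}' -0.7 && python3 -m creep '{"translation":[[0,0,-1],[0,0,-3],[0,0,-5],[0,0,-8],[0,0,-12],[0,0,-16],[0,0,-20],[0,0,-22],[0,0,-22]],"angular":[[0,0,0],[0,0,0],[0,0,0],[0,0,0],[0,0,0],[0,0,0],[0,0,0],[0,0,0],[0,0,0]]}' && python3 -c "
from h import *
st(); im,K,T,m=snap('wrist','w3.png')"
```

```text
clock: 8.82
tool_pos: [0.432, 0.0482, 0.0243]
eef_rot: [0.012, 3.14, -0.002]
wrist_force: [-3.1, -1.3, 11.2]
gripper_width: 0.529
grip_force: 15.0
clock: 9.32
tool_pos: [0.4319, 0.0483, 0.0235]
eef_rot: [0.012, 3.14, 0.0]
wrist_force: [0.7, 0.5, 0.0]
gripper_width: 0.849
grip_force: 0.0
clock: 10.07
tool_pos: [0.4342, 0.0492, 0.2474]
eef_rot: [0.012, 3.133, -0.0]
wrist_force: [0.7, -0.4, 0.3]
gripper_width: 0.851
grip_force: 0.0
{'clock': 10.067, 'qpos': [1.106, 0.386, -1.509, 2.02, 0.433, 1.127, 0.973], 'tool_pos': [0.434, 0.049, 0.247], 'eef_rot': [0.012, 3.133, -0.0], 'wrist_force': [0.669, -0.444, 0.307], 'gripper_width': 0.851, 'grip_force': 0.0}
```

View pics/w3.png

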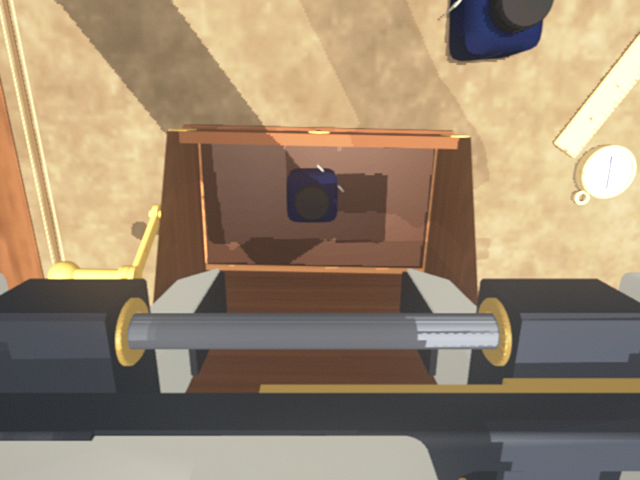

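The bottle stands upright inside the compartment at (313,195). Next the knob: I'll rise over the lid, swing to the right side of the box and turn the fingers to close along x.

```bash
python3 -m creep '{"translation":[[0,0,-4],[0,0,-8],[0,-1,-10],[-0.5,-3,-10],[-1,-5,-10],[-1.5,-8,-10],[-2,-11,-10],[-2.5,-14,-10],[-3,-17,-10],[-3.5,-20,-10],[-3.6,-22,-10],[-3.6,-24,-10]],"angular":[[0,0,0],[0,0,0],[0,0,0.12],[0,0,0.24],[0,0,0.36],[0,0,0.48],[0,0,0.6],[0,0,0.72],[0,0,0.84],[0,0,0.96],[0,0,1.08],[0,0,1.2]]}' -1 && python3 - <<'E'
from h import *
st()
im,K,T,m=snap('wrist','w4.png')
b,g,r=[im[:,:,i].astype(int) for i in range(3)]
hsv=cv2.cvtColor(im,cv2.COLOR_BGR2HSV)
mk=((hsv[:,:,0]>15)&(hsv[:,:,0]<32)&(hsv[:,:,1]>120)&(hsv[:,:,2]>120)).astype('uint8')
for c in cv2.findContours(mk,0,1)[0]:
    if cv2.contourArea(c)>60: print(cv2.contourArea(c),cv2.boundingRect(c),cv2.minEnclosingCircle(c))
print('pred',proj(K,T,[.470,-.141,.143]))
t=np.radians(25); yw=-.03
z=np.array([0,np.sin(t),-np.cos(t)]); x=np.array([0,np.cos(t),np.sin(t)]); q=R.from_rotvec([0,0,yw])
x,z=q.apply(x),q.apply(z); rr=R.from_matrix(np.c_[x,np.cross(z,x),z])
kn=np.array([.470,-.143,.143])+.019*z
plan(kn-.1*z,rr); plan(kn,rr)
E
```

```text
clock: 11.12
tool_pos: [0.4646, -0.1938, 0.3414]
eef_rot: [-1.792, -2.578, -0.001]
wrist_force: [0.7, -0.1, 0.3]
gripper_width: 1.0
grip_force: 0.0
{'clock': 11.117, 'qpos': [1.302, 0.248, -1.118, 1.745, 0.23, 1.295, 0.488], 'tool_pos': [0.465, -0.194, 0.341], 'eef_rot': [-1.792, -2.578, -0.001], 'wrist_force': [0.659, -0.05, 0.341], 'gripper_width': 1.0, 'grip_force': 0.0}
125.0 (82, 316, 9, 46) ((89.0, 338.5), 22.522310256958008)
291.0 (529, 303, 16, 61) ((532.5, 333.0), 30.10408592224121)
1880.5 (319, 73, 117, 83) ((373.3560791015625, 104.540771484375), 61.981502532958984)
357.0 (465, 8, 27, 59) ((478.0, 37.0), 31.384809494018555)
pred [338.75963598 150.82863239]
shift cm [ 1.82  1.19 12.48] turn [-0.083  0.43   0.368]
shift cm [ 5.74  2.75 21.54] turn [-0.083  0.43   0.368]
```

View pics/w4.png

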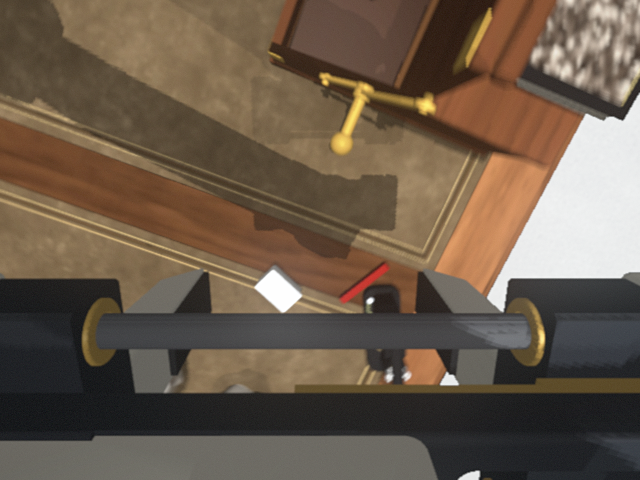

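The wrist view shows the knob at (342,144), with the stay's bars behind it and the stamp box at (279,288). Correcting the knob position.

```bash
cat >> h.py <<'E'
def tilt(t,yw=-.03):
    t=np.radians(t); z=np.array([0,np.sin(t),-np.cos(t)]); x=np.array([0,np.cos(t),np.sin(t)]); q=R.from_rotvec([0,0,yw])
    x,z=q.apply(x),q.apply(z); return R.from_matrix(np.c_[x,np.cross(z,x),z]),z
E
python3 - <<'E'
from h import *
m=arm.camera_model('wrist');K,T=np.array(m['camera_matrix']),np.array(m['T'])
mt=arm.camera_model('top');Kt,Tt=np.array(mt['camera_matrix']),np.array(mt['T'])
print(onz(K,T,342,144,.143),onz(Kt,Tt,371.6,233.9,.143),tri(ray(K,T,342,144),ray(Kt,Tt,371.6,233.9)))
rr,z=tilt(25); kn=np.array([.470,-.140,.143])+.019*z
plan(kn-.1*z,rr); plan(kn,rr)
E
```

```text
[ 0.47063738 -0.13926553  0.143     ] [ 0.46969307 -0.13781677  0.143     ] (array([ 0.47214698, -0.1399117 ,  0.12122386]), np.float64(0.0007563417551651991))
shift cm [ 2.1   1.29 12.48] turn [-0.083  0.43   0.368]
shift cm [ 6.02  2.85 21.54] turn [-0.083  0.43   0.368]
```

```bash
python3 -m creep '{"translation":[[0.4,0.3,2],[0.8,0.5,4.5],[1.2,0.8,7],[1.6,1.1,9.5],[2.1,1.3,12.4],[2.1,1.3,12.4],[2.1,1.3,12.4],[2.1,1.3,12.4]],"angular":[[-0.016,0.086,0.073],[-0.033,0.172,0.147],[-0.05,0.258,0.22],[-0.066,0.344,0.294],[-0.083,0.43,0.368],[-0.083,0.43,0.368],[-0.083,0.43,0.368],[-0.083,0.43,0.368]]}' && python3 - <<'E'
from h import *
st()
rr,z=tilt(25); kn=np.array([.470,-.140,.143])+.019*z
plan(kn,rr)
E
```

```text
clock: 11.83
tool_pos: [0.4709, -0.1666, 0.2205]
eef_rot: [-1.989, -1.977, -0.443]
wrist_force: [1.1, -0.5, -0.4]
gripper_width: 1.0
grip_force: 0.0
{'clock': 11.833, 'qpos': [1.302, 0.565, -1.006, 1.789, 0.063, 1.175, 0.305], 'tool_pos': [0.471, -0.167, 0.221], 'eef_rot': [-1.989, -1.977, -0.443], 'wrist_force': [1.061, -0.486, -0.435], 'gripper_width': 1.0, 'grip_force': 0.0}
shift cm [-0.85 -0.13 10.05] turn [-0.006  0.002  0.023]
```

```bash
python3 -m creep '{"translation":[[-0.4,-0.1,2],[-0.8,-0.1,4.5],[-0.8,-0.1,7],[-0.8,-0.1,9],[-0.8,-0.1,10],[-0.8,-0.1,10]],"angular":[[0,0,0.02],[0,0,0.02],[0,0,0.02],[0,0,0.02],[0,0,0.02],[0,0,0.02]]}' && python3 -m creep '{"translation":[[0,0,0],[0,0,0],[0,0,0],[0,0,0],[0,0,0],[0,0,0],[0,0,0],[0,0,0],[0,0,0],[0,0,0],[0,0,0],[0,0,0]],"angular":[[0,0,0],[0,0,0],[0,0,0],[0,0,0],[0,0,0],[0,0,0],[0,0,0],[0,0,0],[0,0,0],[0,0,0],[0,0,0],[0,0,0]]}' 1 8 && python3 - <<'E'
from h import *
st(); rr,z=tilt(25); p=np.array(arm.state()['tool_pos']); r=R.from_rotvec(arm.state()['eef_rot']).inv()
q=R.from_rotvec([0,0,-.03])
for a in np.arange(0,.86,.12):
    b=np.arctan2(.052,.034)+a
    d=q.apply([.062*np.cos(b)-.034,0,.062*np.sin(b)-.052]); print(round(a,2),(r.apply(d)*100).round(2))
E
```

```text
clock: 12.33
tool_pos: [0.4702, -0.131, 0.1264]
eef_rot: [-2.006, -1.957, -0.437]
wrist_force: [-0.1, -0.1, -0.1]
gripper_width: 1.0
grip_force: 0.0
clock: 13.33
tool_pos: [0.4693, -0.1327, 0.1253]
eef_rot: [-2.009, -1.95, -0.438]
wrist_force: [-2.6, -0.5, 1.6]
gripper_width: 0.218
grip_force: 8.0
{'clock': 13.333, 'qpos': [1.208, 0.663, -0.933, 1.903, 0.131, 0.965, 0.238], 'tool_pos': [0.469, -0.133, 0.125], 'eef_rot': [-2.009, -1.95, -0.438], 'wrist_force': [-2.639, -0.545, 1.581], 'gripper_width': 0.218, 'grip_force': 8.0}
0.0 [-0.   -0.01  0.01]
0.12 [ 0.15 -0.66 -0.32]
0.24 [ 0.27 -1.34 -0.58]
0.36 [ 0.36 -2.06 -0.76]
0.48 [ 0.4  -2.79 -0.86]
0.6 [ 0.42 -3.54 -0.88]
0.72 [ 0.39 -4.28 -0.82]
0.84 [ 0.33 -5.   -0.68]
```

```bash
python3 -m creep '{"translation":[[0.1,-0.33,-0.16],[0.15,-0.66,-0.32],[0.2,-1,-0.45],[0.27,-1.34,-0.58],[0.3,-1.7,-0.68],[0.36,-2.06,-0.76],[0.38,-2.4,-0.82],[0.4,-2.8,-0.86],[0.41,-3.15,-0.88],[0.42,-3.54,-0.88],[0.42,-3.54,-0.88]],"angular":[[0,0,0],[0,0,0],[0,0,0],[0,0,0],[0,0,0],[0,0,0],[0,0,0],[0,0,0],[0,0,0],[0,0,0],[0,0,0]]}' && python3 - <<'E'
from h import *
im,K,T,m=snap('side'); cv2.imwrite('pics/s2.png',cv2.resize(im[130:380,190:450],None,fx=2.2,fy=2.2,interpolation=cv2.INTER_CUBIC))
E
```

```text
clock: 14.25
tool_pos: [0.4349, -0.132, 0.1356]
eef_rot: [-2.012, -1.951, -0.44]
wrist_force: [4.6, 1.2, -3.8]
gripper_width: 0.22
grip_force: 8.0
```

View pics/s2.png

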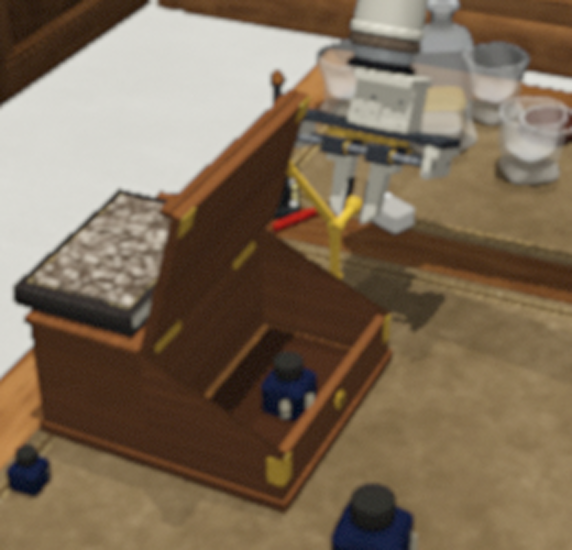

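The side view shows the knee past centre, the lid leaning forward about 0.2 rad, the notebook undisturbed and the bottle standing inside. Now releasing and retracting.

```bash
python3 -m creep '{"translation":[[0,0,0],[0,0,0],[0,0,0],[0,0,0],[0,0,-2],[0,0,-5],[0,0,-8.5],[0,0,-12],[0,0,-16],[0,0,-20],[0,0,-23],[0,0,-23]],"angular":[[0,0,0],[0,0,0],[0,0,0],[0,0,0],[0,0,0],[0,0,0],[0,0,0],[0,0,0],[0,0,0],[0,0,0],[0,0,0],[0,0,0]]}' -1 && cat >> h.py <<'E'
def down(yw=-.03):
    x=-np.array([np.cos(yw),np.sin(yw),0]); z=np.array([0,0,-1.]); return R.from_matrix(np.c_[x,np.cross(z,x),z])
E
python3 - <<'E'
from h import *
st(); plan([.50,-.05,.42],down()); plan([.565,.042,.40],down())
E
```

```text
clock: 15.3
tool_pos: [0.4351, -0.2325, 0.3488]
eef_rot: [-2.019, -1.953, -0.442]
wrist_force: [-0.6, -0.8, 0.4]
gripper_width: 0.991
grip_force: 0.0
{'clock': 15.3, 'qpos': [1.473, 0.446, -1.063, 1.618, -0.01, 1.466, 0.39], 'tool_pos': [0.435, -0.233, 0.349], 'eef_rot': [-2.019, -1.953, -0.442], 'wrist_force': [-0.565, -0.848, 0.39], 'gripper_width': 0.991, 'grip_force': 0.0}
shift cm [19.74  5.88  1.24] turn [ 0.339 -0.337 -1.547]
shift cm [27.46 12.07  6.98] turn [ 0.339 -0.337 -1.547]
```

```bash
python3 -m creep '{"translation":[[1,0.3,-1],[2.5,0.7,-2],[4,1.2,-3],[5.5,1.7,-3],[7,2.2,-3],[9,2.7,-2],[11,3.2,-1.5],[13,3.8,-1],[15,4.4,0],[17,5,0.5],[18.5,5.5,1],[19.7,5.9,1.2]],"angular":[[0.025,-0.025,-0.114],[0.05,-0.05,-0.229],[0.075,-0.075,-0.343],[0.1,-0.1,-0.458],[0.125,-0.125,-0.572],[0.15,-0.15,-0.687],[0.175,-0.175,-0.801],[0.2,-0.2,-0.916],[0.225,-0.225,-1.03],[0.25,-0.25,-1.145],[0.275,-0.275,-1.26],[0.3,-0.3,-1.375]]}' && python3 - <<'E'
from h import *
st(); plan([.565,.042,.40],down()); plan([.565,.042,.28],down())
im,K,T,m=snap('top'); 
E
```

```text
clock: 16.3
tool_pos: [0.4974, -0.0445, 0.4157]
eef_rot: [-0.294, -3.085, -0.064]
wrist_force: [0.0, 0.1, -0.1]
gripper_width: 0.995
grip_force: 0.0
{'clock': 16.3, 'qpos': [1.183, 0.377, -1.441, 1.596, 0.321, 1.524, 1.108], 'tool_pos': [0.497, -0.045, 0.416], 'eef_rot': [-0.294, -3.085, -0.064], 'wrist_force': [0.017, 0.071, -0.112], 'gripper_width': 0.995, 'grip_force': 0.0}
shift cm [-5.08  9.71  1.7 ] turn [ 0.041 -0.043 -0.16 ]
shift cm [-5.63  9.26 13.68] turn [ 0.041 -0.043 -0.16 ]
```

```bash
python3 -m creep '{"translation":[[-1.5,3,0.5],[-3,6,1],[-4.5,9,1.5],[-5.1,9.7,3],[-5.2,9.6,6],[-5.4,9.4,9],[-5.6,9.3,12],[-5.6,9.3,13.7],[-5.6,9.3,13.7]],"angular":[[0.015,-0.015,-0.08],[0.03,-0.03,-0.13],[0.041,-0.043,-0.16],[0.041,-0.043,-0.16],[0.041,-0.043,-0.16],[0.041,-0.043,-0.16],[0.041,-0.043,-0.16],[0.041,-0.043,-0.16],[0.041,-0.043,-0.16]]}' && python3 - <<'E'
from h import *
st(); s=arm.state(); r=R.from_rotvec(s['eef_rot']).inv(); p=np.array(s['tool_pos'])
q=R.from_rotvec([0,0,-.03]); h=np.array([.519,.042,.15])
for f in list(range(75,-26,-5)):
    a=np.radians(f); off=.0095*np.clip(f/15,-1,1); t=h+q.apply([-.13*np.cos(a)+off,0,.13*np.sin(a)])
    print(f,t.round(3),(r.apply(t-p)*100).round(1))
E
```

```text
clock: 17.1
tool_pos: [0.563, 0.0379, 0.2755]
eef_rot: [-0.064, -3.133, -0.0]
wrist_force: [-1.3, 0.2, -0.6]
gripper_width: 1.0
grip_force: 0.0
{'clock': 17.1, 'qpos': [0.78, 0.571, -1.251, 1.691, 0.556, 1.305, 0.947], 'tool_pos': [0.563, 0.038, 0.275], 'eef_rot': [-0.064, -3.133, -0.0], 'wrist_force': [-1.314, 0.183, -0.577], 'gripper_width': 1.0, 'grip_force': 0.0}
75 [0.495 0.043 0.276] [6.8 0.2 0. ]
70 [0.484 0.043 0.272] [7.9 0.2 0.4]
65 [0.474 0.043 0.268] [9.  0.2 0.8]
60 [0.464 0.044 0.263] [10.   0.2  1.4]
55 [0.454 0.044 0.256] [10.9  0.2  2. ]
50 [0.445 0.044 0.25 ] [11.8  0.1  2.7]
45 [0.437 0.044 0.242] [12.6  0.1  3.5]
40 [0.429 0.045 0.234] [13.4  0.1  4.3]
35 [0.422 0.045 0.225] [14.1  0.1  5.2]
30 [0.416 0.045 0.215] [14.7  0.1  6.2]
25 [0.411 0.045 0.205] [15.2  0.1  7.2]
20 [0.406 0.045 0.194] [15.6  0.1  8.2]
15 [0.403 0.045 0.184] [15.9  0.1  9.3]
10 [0.397 0.046 0.173] [16.5  0.1 10.4]
5 [0.393 0.046 0.161] [17.   0.1 11.6]
0 [0.389 0.046 0.15 ] [17.3  0.1 12.7]
-5 [0.386 0.046 0.139] [17.6  0.1 13.8]
-10 [0.385 0.046 0.127] [17.7  0.1 15. ]
-15 [0.384 0.046 0.116] [17.8  0.1 16.1]
-20 [0.387 0.046 0.106] [17.4  0.1 17.1]
-25 [0.392 0.046 0.095] [17.   0.1 18.2]
```

```bash
python3 -m creep '{"translation":[[2,0,0],[4,0.1,0],[5.5,0.2,0],[6.8,0.2,0],[7.9,0.2,0.4],[9,0.2,0.8],[10,0.2,1.4],[10.9,0.2,2],[11.8,0.2,2.7],[12.6,0.2,3.5],[13.4,0.2,4.3],[13.4,0.2,4.3]],"angular":[[0,0,0],[0,0,0],[0,0,0],[0,0,0],[0,0,0],[0,0,0],[0,0,0],[0,0,0],[0,0,0],[0,0,0],[0,0,0],[0,0,0]]}' && python3 - <<'E'
from h import *
st()
for p in ((.43,.045,.234),(.416,.045,.215),(.403,.045,.184),(.4,.045,.15),(.4,.045,.131),(.4,.045,.11),(.4,.045,.099)): plan(p)
E
```

```text
clock: 18.1
tool_pos: [0.4312, 0.0465, 0.2372]
eef_rot: [-0.062, -3.14, 0.001]
wrist_force: [0.1, 1.2, 0.7]
gripper_width: 0.998
grip_force: 0.1
{'clock': 18.1, 'qpos': [1.079, 0.367, -1.456, 2.033, 0.412, 1.101, 0.967], 'tool_pos': [0.431, 0.046, 0.237], 'eef_rot': [-0.062, -3.14, 0.001], 'wrist_force': [0.137, 1.212, 0.667], 'gripper_width': 0.998, 'grip_force': 0.106}
shift cm [ 0.11 -0.15  0.32] turn None
shift cm [ 1.51 -0.21  2.22] turn None
shift cm [ 2.81 -0.26  5.32] turn None
shift cm [ 3.11 -0.27  8.72] turn None
shift cm [ 3.1  -0.27 10.62] turn None
shift cm [ 3.1  -0.27 12.72] turn None
shift cm [ 3.1  -0.27 13.82] turn None
```

```bash
python3 -m creep '{"translation":[[0.5,0,1],[1,0,1.8],[1.5,0,2.6],[2,0,3.5],[2.5,0,4.5],[2.9,0,5.5],[3,0,6.6],[3.1,0,7.7],[3.1,0,8.8],[3.1,0,9.8],[3.1,0,10.7],[3.1,0,10.7]],"angular":[[0,0,0],[0,0,0],[0,0,0],[0,0,0],[0,0,0],[0,0,0],[0,0,0],[0,0,0],[0,0,0],[0,0,0],[0,0,0],[0,0,0]]}'; python3 -c "
from h import *
plan([.4,.045,.099])"
```

```text
clock: 19.1
tool_pos: [0.3991, 0.0482, 0.1282]
eef_rot: [-0.06, -3.137, -0.002]
wrist_force: [-0.5, 0.1, 0.9]
gripper_width: 1.0
grip_force: 0.0
shift cm [-0.12 -0.32  2.92] turn None
```

```bash
python3 -m creep '{"translation":[[0,0,0.6],[0,0,1.1],[0,0,1.6],[0,0,2],[0,0,2.3]],"angular":[[0,0,0],[0,0,0],[0,0,0],[0,0,0],[0,0,0]]}'; python3 -m creep '{"translation":[[0,0,0.2],[0,0,0.4],[0,0,0.6]],"angular":[[0,0,0],[0,0,0],[0,0,0]]}'
```

```text
clock: 19.52
tool_pos: [0.4014, 0.0484, 0.1069]
eef_rot: [0.061, 3.14, 0.002]
wrist_force: [1.1, -1.1, 3.4]
gripper_width: 0.999
grip_force: 1.3
clock: 19.77
tool_pos: [0.4013, 0.0483, 0.1011]
eef_rot: [0.061, 3.141, 0.002]
wrist_force: [0.7, -0.1, 3.4]
gripper_width: 1.001
grip_force: 1.4
```

```bash
python3 -m creep '{"translation":[[0,0,0.15],[0,0,0.3],[0,0,0.4]],"angular":[[0,0,0],[0,0,0],[0,0,0]]}'; python3 -m creep '{"translation":[[0,0,0.1],[0,0,0.2],[0,0,0.25]],"angular":[[0,0,0],[0,0,0],[0,0,0]]}'
```

```text
clock: 20.02
tool_pos: [0.4014, 0.0483, 0.0972]
eef_rot: [0.061, 3.141, 0.002]
wrist_force: [-0.7, -0.7, 12.8]
gripper_width: 1.003
grip_force: 6.0
clock: 20.27
tool_pos: [0.4018, 0.0483, 0.0963]
eef_rot: [0.061, 3.14, -0.002]
wrist_force: [-9.5, -4.2, 42.4]
gripper_width: 1.006
grip_force: 21.1
```

```bash
python3 -m creep '{"translation":[[0,0,-2],[0,0,-6],[0,0,-10],[0,0,-14],[-3,0.5,-17],[-7,0.5,-20],[-11,0.5,-22],[-15,0.5,-24],[-19,0.5,-25],[-23,0.5,-26],[-27,0.5,-26],[-31,0.5,-26]],"angular":[[0,0,0],[0,0,0],[0,0,0],[0,0,0],[0,0,0],[0,0,0],[0,0,0],[0,0,0],[0,0,0],[0,0,0],[0,0,0],[0,0,0]]}' && python3 -m creep '{"translation":[[-1,0,0],[-1,0,0],[-1,0,0]],"angular":[[0,0,0],[0,0,0],[0,0,0]]}' && python3 - <<'E'
from h import *
st(); im,K,T,m=snap('wrist','w5.png'); im2,K2,T2,_=snap('top','t5.png'); np.savez('w5.npz',K=K,T=T,K2=K2,T2=T2)
g=im.max(2)
print(T.round(3).tolist())
cv2.imwrite('pics/both.png',np.hstack([cv2.resize(im,(440,330)),cv2.resize(im2[130:330,200:400],(330,330))]))
E
```

```text
clock: 21.27
tool_pos: [0.7022, 0.0409, 0.354]
eef_rot: [-0.062, -3.14, -0.0]
wrist_force: [0.8, 0.4, 1.4]
gripper_width: 1.002
grip_force: 0.0
clock: 21.52
tool_pos: [0.7099, 0.0418, 0.3528]
eef_rot: [-0.059, -3.138, -0.003]
wrist_force: [-0.3, 0.1, -0.3]
gripper_width: 0.999
grip_force: 0.0
{'clock': 21.517, 'qpos': [0.484, 0.725, -1.092, 1.188, 0.626, 1.569, 1.05], 'tool_pos': [0.71, 0.042, 0.353], 'eef_rot': [-0.059, -3.138, -0.003], 'wrist_force': [-0.292, 0.089, -0.283], 'gripper_width': 0.999, 'grip_force': 0.0}
[[0.037, -0.963, -0.268, 0.637], [0.999, 0.037, 0.008, 0.044], [0.002, -0.268, 0.963, 0.512], [0.0, 0.0, 0.0, 1.0]]
```

View pics/both.png

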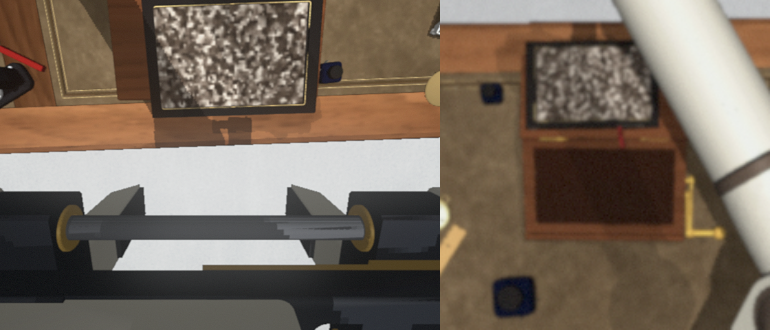

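The wrist half shows the notebook's rear corners near px (224,170) and (460,161), and the ledge's right rear corner near (170,145). The top half shows the lid shut, still clear of the notebook. I'll measure the notebook edges numerically.

```bash
python3 - <<'E'
from h import *
im=cv2.imread('pics/w5.png'); d=np.load('w5.npz'); K,T=d['K'],d['T']
mk=(im.max(2)<75).astype('uint8')
n,l,s,c=cv2.connectedComponentsWithStats(mk[:200]); 
k=max(range(1,n),key=lambda i:s[i][4] if 200<s[i][0]<250 else 0); print(s[k]); L=l==k
rows=range(15,140,4); cols=range(245,445,5)
lp=np.array([(np.where(L[r])[0].min(),r) for r in rows if L[r].any()]); rp=np.array([(np.where(L[r])[0].max(),r) for r in rows if L[r].any()]); bp=np.array([(c,np.where(L[:,c])[0].max()) for c in cols if L[:,c].any()])
def fit(p,ax,z):
    w=np.array([onz(K,T,*q,z)[:2] for q in p]); i,j=(0,1) if ax==0 else (1,0)
    f=np.polyfit(w[:,i],w[:,j],1); e=w[:,j]-np.polyval(f,w[:,i]); g=np.abs(e)<2*e.std()+1e-4; f=np.polyfit(w[g,i],w[g,j],1); return f.round(4),w[g,j].mean().round(4),w[g,i].mean().round(4)
for z in(.15,.174): print(z,'left(-y)',fit(lp,0,z),'right',fit(rp,0,z),'rear',fit(bp,1,z))
print('box rear right corner',onz(K,T,170,145,.15))
print(proj(K,T,[.52,-.088,.15]),lp[:3],bp[::10])
# top picture: box/lid
im2=cv2.imread('pics/t5.png');K2,T2=d['K2'],d['T2']
f=330/200
for nme,(u,v),z in(('FL lid',(527,237),.078),('FR lid',(685,237),.078),('L hinge',(525,130),.15),('nb RL',(527,43),.174),('nb FL',(527,128),.174),('nb FR',(657,128),.174),('knob',(721,234),.09)):
    print(nme,onz(K2,T2,200+(u-440)/f,130+v/f,z).round(4))
E
```

```text
[ 206    0  264  172 8847]
0.15 left(-y) (array([-0.0015, -0.041 ]), np.float64(-0.0419), np.float64(0.599)) right (array([-0.0051,  0.1819]), np.float64(0.1789), np.float64(0.6046)) rear (array([0.0024, 0.6778]), np.float64(0.6779), np.float64(0.0712))
0.174 left(-y) (array([-0.0015, -0.0353]), np.float64(-0.0361), np.float64(0.6015)) right (array([-0.0051,  0.173 ]), np.float64(0.1699), np.float64(0.6068)) rear (array([0.0024, 0.6751]), np.float64(0.6752), np.float64(0.0694))
box rear right corner [ 0.65238921 -0.08666041  0.15      ]
[146.44578201 -18.70570965] [[208  15]
 [206  19]
 [207  23]] [[245 170]
 [295 169]
 [345 166]
 [395 165]]
FL lid [0.374  0.1799 0.078 ]
FR lid [ 0.3692 -0.0788  0.078 ]
L hinge [0.5403 0.173  0.15  ]
nb RL [0.6739 0.166  0.174 ]
nb FL [0.5398 0.1669 0.174 ]
nb FR [ 0.5361 -0.0343  0.174 ]
knob [ 0.3727 -0.1367  0.09  ]
```

```bash
python3 - <<'E'
from h import *
r,_=tilt(0,-.02); plan([.607,.205,.30],r)
E
python3 -m creep '{"translation":[[1,1.5,0],[2,3,0],[3,5,0],[4,7,0],[5,9,0],[6,11,0.5],[7,13,1.5],[8,15,2.5],[9,16,4],[9.7,16.7,5],[9.7,16.7,5],[9.7,16.7,5]],"angular":[[0,0,0.12],[0,0,0.24],[0,0,0.36],[0,0,0.48],[0,0,0.6],[0,0,0.72],[0,0,0.84],[0,0,0.96],[0,0,1.08],[0,0,1.2],[0,0,1.32],[0,0,1.44]]}' && python3 - <<'E'
from h import *
st(); r,_=tilt(0,-.02); plan([.607,.197,.157],r)
E
```

```text
shift cm [10.81 15.95  5.46] turn [-0.    -0.002  1.554]
clock: 22.62
tool_pos: [0.6176, 0.2117, 0.3047]
eef_rot: [-2.121, -2.317, 0.001]
wrist_force: [0.2, 0.1, -0.0]
gripper_width: 1.0
grip_force: 0.0
{'clock': 22.617, 'qpos': [0.185, 0.538, -0.832, 1.439, 0.399, 1.34, -0.579], 'tool_pos': [0.618, 0.212, 0.305], 'eef_rot': [-2.121, -2.317, 0.001], 'wrist_force': [0.203, 0.08, -0.027], 'gripper_width': 1.0, 'grip_force': 0.0}
shift cm [-1.37 -1.18 14.77] turn [-0.001  0.     0.108]
```

```bash
python3 -m creep '{"translation":[[-0.3,-0.4,2],[-0.6,-0.8,4],[-1,-1.2,7],[-1,-1.2,10],[-1,-1.2,12.5],[-1,-1.2,14],[-1,-1.2,14.6],[-1,-1.2,14.6]],"angular":[[0,0,0.108],[0,0,0.108],[0,0,0.108],[0,0,0.108],[0,0,0.108],[0,0,0.108],[0,0,0.108],[0,0,0.108]]}' && python3 - <<'E'
from h import *
st(); r,_=tilt(0,-.02); plan([.607,.161,.158],r)
E
```

```text
clock: 23.28
tool_pos: [0.608, 0.2001, 0.158]
eef_rot: [-2.238, -2.203, 0.001]
wrist_force: [0.1, 0.3, 0.4]
gripper_width: 1.001
grip_force: 0.0
{'clock': 23.283, 'qpos': [0.164, 0.637, -0.75, 1.629, 0.479, 1.07, -0.739], 'tool_pos': [0.608, 0.2, 0.158], 'eef_rot': [-2.238, -2.203, 0.001], 'wrist_force': [0.052, 0.263, 0.383], 'gripper_width': 1.001, 'grip_force': 0.0}
shift cm [-3.91 -0.04  0.  ] turn [-0.002 -0.001  0.004]
```

```bash
python3 -m creep '{"translation":[[-0.6,0,0],[-1.2,0,0],[-1.6,0,0],[-2,0,0],[-2.4,0,0],[-2.8,0,0],[-3.2,0,0],[-3.5,0,0],[-3.8,0,0],[-3.8,0,0]],"angular":[[0,0,0],[0,0,0],[0,0,0],[0,0,0],[0,0,0],[0,0,0],[0,0,0],[0,0,0],[0,0,0],[0,0,0]]}' && python3 - <<'E'
from h import *
st()
im,K,T,m=snap('top','t6.png')
mk=(im[140:220,230:350].max(2)<70)
print(np.where(mk.sum(0)>25)[0]+230, np.where(mk.sum(1)>40)[0]+140)
for u,v in [(252,180)]: print(onz(K,T,u,v,.174))
E
```

```text
clock: 24.12
tool_pos: [0.6091, 0.164, 0.1598]
eef_rot: [-2.238, -2.204, -0.006]
wrist_force: [1.5, 4.6, 3.2]
gripper_width: 1.001
grip_force: 2.4
{'clock': 24.117, 'qpos': [0.231, 0.618, -0.755, 1.656, 0.471, 1.055, -0.683], 'tool_pos': [0.609, 0.164, 0.16], 'eef_rot': [-2.238, -2.204, -0.006], 'wrist_force': [1.545, 4.625, 3.184], 'gripper_width': 1.001, 'grip_force': 2.436}
[336 337 338 339] [156 157]
[0.61130894 0.16826671 0.174     ]
```

```bash
python3 -m creep '{"translation":[[1,0,0],[2,0,-1],[2,0,-5],[2,1,-9],[1,3,-13],[-1,5,-15],[-3,7,-15],[-6,9,-15],[-9,10.5,-15],[-11.5,11.5,-15],[-11.5,11.5,-15],[-11.5,11.5,-15]],"angular":[[0,0,0],[0,0,0],[0,0,-0.1],[0,0,-0.2],[0,0,-0.32],[0,0,-0.44],[0,0,-0.56],[0,0,-0.68],[0,0,-0.8],[0,0,-0.92],[0,0,-1.04],[0,0,-1.16]]}' && python3 - <<'E'
from h import *
st(); plan([.722,.047,.20],down(-.02)); plan([.722,.047,.158],down(-.02))
E
```

```text
clock: 25.17
tool_pos: [0.7221, 0.0421, 0.3074]
eef_rot: [-0.664, -3.068, 0.002]
wrist_force: [-0.3, 0.4, 0.4]
gripper_width: 0.998
grip_force: 0.0
{'clock': 25.167, 'qpos': [0.446, 0.738, -0.996, 1.222, 0.603, 1.482, 0.676], 'tool_pos': [0.722, 0.042, 0.307], 'eef_rot': [-0.664, -3.068, 0.002], 'wrist_force': [-0.282, 0.407, 0.358], 'gripper_width': 0.998, 'grip_force': 0.0}
shift cm [ 0.19  0.46 10.74] turn [-0.001 -0.002 -0.406]
shift cm [ 0.19  0.47 14.94] turn [-0.001 -0.002 -0.406]
```

```bash
python3 -m creep '{"translation":[[0.2,0.4,1],[0.2,0.4,3],[0.2,0.4,5],[0.2,0.4,8],[0.2,0.4,11],[0.2,0.4,13.5],[0.2,0.4,14.6],[0.2,0.4,14.8],[0.2,0.4,14.8]],"angular":[[0,0,-0.12],[0,0,-0.24],[0,0,-0.36],[0,0,-0.406],[0,0,-0.406],[0,0,-0.406],[0,0,-0.406],[0,0,-0.406],[0,0,-0.406]]}' && python3 - <<'E'
from h import *
st(); plan([.687,.0475,.160],down(-.02)); plan([.60,.0475,.160],down(-.02)); plan([.547,.048,.160],down(-.02))
E
```

```text
clock: 25.92
tool_pos: [0.7213, 0.0506, 0.1604]
eef_rot: [-0.032, -3.14, -0.002]
wrist_force: [0.7, -0.3, -0.1]
gripper_width: 0.997
grip_force: 0.0
{'clock': 25.917, 'qpos': [0.467, 0.884, -1.008, 1.384, 0.75, 1.279, 0.968], 'tool_pos': [0.721, 0.051, 0.16], 'eef_rot': [-0.032, -3.14, -0.002], 'wrist_force': [0.704, -0.305, -0.108], 'gripper_width': 0.997, 'grip_force': 0.0}
shift cm [ 3.42 -0.38  0.04] turn [ 0.001 -0.001 -0.   ]
shift cm [12.12 -0.56  0.05] turn [ 0.001 -0.001 -0.   ]
shift cm [17.42 -0.62  0.06] turn [ 0.001 -0.001 -0.   ]
```

```bash
python3 -m creep '{"translation":[[1,-0.1,0],[2,-0.2,0],[3,-0.3,0],[4,-0.4,0],[5,-0.4,0],[6,-0.4,0],[7,-0.4,0],[8,-0.4,0],[9,-0.4,0],[10,-0.4,0],[11,-0.4,0],[12,-0.4,0]],"angular":[[0,0,0],[0,0,0],[0,0,0],[0,0,0],[0,0,0],[0,0,0],[0,0,0],[0,0,0],[0,0,0],[0,0,0],[0,0,0],[0,0,0]]}' && python3 -m creep '{"translation":[[1,0,0],[2,0,0],[3,0,0],[4,0,0],[5,0,0],[6,0,0],[7,0,0],[7.5,0,0],[8,0,0],[8,0,0]],"angular":[[0,0,0],[0,0,0],[0,0,0],[0,0,0],[0,0,0],[0,0,0],[0,0,0],[0,0,0],[0,0,0],[0,0,0]]}' && python3 -c "
from h import *
plan([.505,.05,.153],down(-.02))"
```

```text
clock: 26.92
tool_pos: [0.6039, 0.0495, 0.1638]
eef_rot: [0.033, 3.135, 0.002]
wrist_force: [3.4, -0.9, 0.4]
gripper_width: 1.0
grip_force: 1.7
clock: 27.75
tool_pos: [0.5201, 0.0504, 0.1602]
eef_rot: [-0.032, -3.14, -0.001]
wrist_force: [-0.9, 0.4, -0.7]
gripper_width: 0.997
grip_force: 0.0
shift cm [ 1.51 -0.07  0.72] turn [ 0.001 -0.001 -0.   ]
```

```bash
python3 -m creep '{"translation":[[0.2,0,0.3],[0.4,0,0.6],[0.6,0,0.6],[0.8,0,0.6],[1,0,0.6],[1.2,0,0.6],[1.2,0,0.6]],"angular":[[0,0,0],[0,0,0],[0,0,0],[0,0,0],[0,0,0],[0,0,0],[0,0,0]]}' && python3 -m creep '{"translation":[[0.1,0,0],[0.2,0,0],[0.3,0,0],[0.3,0,0]],"angular":[[0,0,0],[0,0,0],[0,0,0],[0,0,0]]}'; python3 - <<'E'
from h import *
im,K,T,m=snap('side','s7.png'); im,K,T,m=snap('top','t7.png')
E
```

```text
clock: 28.33
tool_pos: [0.5089, 0.0509, 0.1544]
eef_rot: [-0.032, -3.141, -0.002]
wrist_force: [-0.1, -0.2, 0.3]
gripper_width: 1.002
grip_force: 0.0
clock: 28.67
tool_pos: [0.5063, 0.0509, 0.1545]
eef_rot: [-0.032, -3.141, -0.002]
wrist_force: [0.1, 1.1, -0.5]
gripper_width: 0.995
grip_force: 0.1
```

```bash
python3 -m creep '{"translation":[[0.15,0,0.1],[0.3,0,0.2],[0.4,0,0.2],[0.4,0,0.2]],"angular":[[0,0,0],[0,0,0],[0,0,0],[0,0,0]]}';  python3 - <<'E'
from h import *
im=cv2.imread('pics/t7.png'); m=arm.camera_model('top');K,T=np.array(m['camera_matrix']),np.array(m['T'])
g=cv2.cvtColor(im,cv2.COLOR_BGR2HSV)
# marbled cover: low saturation patch
mk=((g[:,:,1]<70)&(g[:,:,2]>60)).astype('uint8'); mk[:150]=0; mk[290:]=0; mk[:,:235]=0; mk[:,370:]=0
mk=cv2.morphologyEx(mk,cv2.MORPH_CLOSE,np.ones((5,5)))
for c in cv2.findContours(mk,0,1)[0]:
    if cv2.contourArea(c)>150:
        r=cv2.minAreaRect(c); print(cv2.contourArea(c),r,[ [onz(K,T,*p,z).round(3).tolist() for p in cv2.boxPoints(r)] for z in(.14,)])
E
```

```text
clock: 29.1
tool_pos: [0.5041, 0.0505, 0.153]
eef_rot: [0.034, 3.138, 0.002]
wrist_force: [4.7, -2.0, 1.4]
gripper_width: 0.998
grip_force: 2.3
8671.5 ((313.5, 227.0), (124.0, 111.0), 90.0) [[[0.658, 0.156, 0.14], [0.653, -0.136, 0.14], [0.327, -0.127, 0.14], [0.333, 0.159, 0.14]]]
```

```bash
python3 -m creep '{"translation":[[0.1,0,0.05],[0.15,0,0.05],[0.15,0,0.05]],"angular":[[0,0,0],[0,0,0],[0,0,0]]}';python3 -m creep '{"translation":[[0.1,0,0],[0.2,0,0],[0.2,0,0]],"angular":[[0,0,0],[0,0,0],[0,0,0]]}'
```

```text
clock: 29.35
tool_pos: [0.5038, 0.0503, 0.1531]
eef_rot: [0.035, 3.136, 0.002]
wrist_force: [5.9, -2.3, 3.1]
gripper_width: 1.0
grip_force: 3.4
clock: 29.6
tool_pos: [0.5032, 0.0503, 0.1537]
eef_rot: [0.036, 3.134, 0.002]
wrist_force: [8.8, -3.4, 3.6]
gripper_width: 1.0
grip_force: 4.5
```

```bash
python3 -m creep '{"translation":[[-0.5,0,-0.2],[-1.5,0,-1],[-2.5,0,-3],[-4,0,-6],[-5,0,-10],[-6,0,-14],[-7,0,-18],[-8,0,-21],[-8,0,-22],[-8,0,-22],[-8,0,-22]],"angular":[[0,0,0],[0,0,0],[0,0,0],[0,0,0],[0,0,0],[0,0,0],[0,0,0],[0,0,0],[0,0,0],[0,0,0],[0,0,0]]}' && python3 - <<'E'
from h import *
st(); im,K,T,m=snap('wrist','w8.png')
# predicted corners of the placed notebook cover (top face) given hinge model
q=R.from_rotvec([0,0,-.02]); h=np.array([.5205,.0455,.15]); a=np.radians(25)
u=np.array([-np.cos(a),0,-np.sin(a)]); n=np.array([-np.sin(a),0,np.cos(a)])
for d,y in((.022,.105),(.022,-.105),(.16,.105),(.16,-.105)):
    print('pred',d,y,proj(K,T,h+q.apply(u*d+n*.024+[0,y,0])).round(1))
for d,y in((.16,.13),(.16,-.13),(.0,.13),(.0,-.13)): print('lid',d,y,proj(K,T,h+q.apply(u*d+[0,y,0])).round(1))
g=im.max(2)
def runs(a):
    b=np.r_[0,(a<70).astype(int),0]; e=np.flatnonzero(np.diff(b)); return [(int(s),int(t)) for s,t in zip(e[::2],e[1::2]) if t-s>3]
for r in range(20,290,30): print('row',r,runs(g[r]))
for c in range(150,500,50): print('col',c,runs(g[:290,c]))
E
```

```text
clock: 30.52
tool_pos: [0.578, 0.0494, 0.3709]
eef_rot: [-0.031, -3.14, -0.001]
wrist_force: [-0.3, 0.5, -1.7]
gripper_width: 0.999
grip_force: 0.0
{'clock': 30.517, 'qpos': [0.754, 0.514, -1.278, 1.522, 0.491, 1.472, 1.015], 'tool_pos': [0.578, 0.049, 0.371], 'eef_rot': [-0.031, -3.14, -0.001], 'wrist_force': [-0.258, 0.49, -1.692], 'gripper_width': 0.999, 'grip_force': 0.0}
pred 0.022 0.105 [422.5 105. ]
pred 0.022 -0.105 [191.2 105. ]
pred 0.16 0.105 [415.9 -28.3]
pred 0.16 -0.105 [198.5 -28.5]
lid 0.16 0.13 [434.   -9.1]
lid 0.16 -0.13 [181.   -9.3]
lid 0.0 0.13 [442.5 138.5]
lid 0.0 -0.13 [171.7 138.4]
row 20 [(203, 217), (402, 423)]
row 50 [(200, 213), (408, 424)]
row 80 [(198, 211), (409, 426)]
row 110 [(198, 203), (411, 427), (613, 619)]
row 140 [(196, 201)]
row 170 []
row 200 [(24, 28), (42, 66), (446, 475)]
row 230 [(0, 23), (31, 52)]
row 260 []
col 150 []
col 200 [(38, 126), (277, 290)]
col 250 [(97, 107), (114, 126)]
col 300 [(97, 107)]
col 350 [(98, 108)]
col 400 [(98, 108), (115, 121), (122, 126)]
col 450 [(197, 223)]
```

```bash
python3 -m creep '{"translation":[[3,0,0],[6,0,-1],[9,0,-2],[12,0,-2],[13,0,-2],[13,0,-2],[13,0,-2]],"angular":[[0,0,0],[0,0,0],[0,0,0],[0,0,0],[0,0,0],[0,0,0],[0,0,0]]}' && python3 - <<'E'
from h import *
st(); im,K,T,m=snap('wrist','w9.png')
q=R.from_rotvec([0,0,-.02]); h=np.array([.5205,.0455,.15]); a=np.radians(25)
u=np.array([-np.cos(a),0,-np.sin(a)]); n=np.array([-np.sin(a),0,np.cos(a)])
def pr(t,d,y,e): print(t,d,y,proj(K,T,h+q.apply(u*d+n*e+[0,y,0])).round(1))
for y in(-.1,0,.1): pr('nb front top',.16,y,.024);pr('lip inner top',.16,y,.012);pr('lip outer top',.17,y,.012)
for y in(-.13,.13): pr('lid corner',.17,y,.012)
gr=cv2.GaussianBlur(cv2.cvtColor(im,cv2.COLOR_BGR2GRAY),(9,1),0).astype(int)
for c in range(190,451,20):
    d=np.diff(gr[:260,c-4:c+5].mean(1),n=1); k=np.argsort(-abs(d))[:8]; print(c,sorted((int(i),int(d[i])) for i in k))
E
```

```text
clock: 31.15
tool_pos: [0.448, 0.0496, 0.3907]
eef_rot: [-0.04, -3.14, 0.006]
wrist_force: [0.2, -1.0, -0.4]
gripper_width: 1.002
grip_force: 0.0
{'clock': 31.15, 'qpos': [1.291, 0.087, -1.512, 1.769, 0.093, 1.37, 1.306], 'tool_pos': [0.448, 0.05, 0.391], 'eef_rot': [-0.04, -3.14, 0.006], 'wrist_force': [0.188, -0.96, -0.374], 'gripper_width': 1.002, 'grip_force': 0.0}
nb front top 0.16 -0.1 [220.7 113. ]
lip inner top 0.16 -0.1 [223.2 117.9]
lip outer top 0.17 -0.1 [223.5 109.7]
nb front top 0.16 0 [310.9 112.5]
lip inner top 0.16 0 [311.  117.4]
lip outer top 0.17 0 [311.  109.2]
nb front top 0.16 0.1 [401.4 112. ]
lip inner top 0.16 0.1 [399.1 116.9]
lip outer top 0.17 0.1 [398.7 108.7]
lid corner 0.17 -0.13 [197.3 109.8]
lid corner 0.17 0.13 [425.1 108.5]
190 [(117, 29), (118, 23), (119, 18), (120, 17), (128, -21), (129, -21), (130, -14), (206, -10)]
210 [(111, -12), (112, -7), (113, 8), (118, -9), (119, -13), (120, -13), (122, 16), (123, 14)]
230 [(123, 11), (160, 11), (190, -10), (227, -30), (228, -21), (246, 12), (247, 26), (258, 44)]
250 [(122, 48), (123, 59), (124, -15), (17
[... 298 characters left out ...]
, (128, 22), (225, -27), (227, -33), (228, -31)]
330 [(122, 46), (123, 71), (128, -23), (159, -25), (174, -21), (181, -22), (227, -33), (228, -28)]
350 [(115, -20), (122, 60), (123, 75), (124, -46), (125, -23), (227, -35), (228, -34), (248, 23)]
370 [(122, 65), (123, 81), (124, -43), (125, -40), (174, -32), (226, 33), (227, -29), (228, -38)]
390 [(122, 50), (123, 73), (139, 30), (197, 25), (226, 37), (227, -22), (228, -53), (229, -28)]
410 [(28, -11), (67, 8), (112, -18), (119, -14), (123, 13), (136, -10), (247, 12), (248, 22)]
430 [(0, -22), (1, -31), (2, -17), (64, 11), (65, 25), (66, 30), (67, 7), (112, -9)]
450 [(40, -5), (41, -5), (61, 8), (62, 21), (63, 27), (64, 26), (65, 9), (66, 5)]
```

```bash
python3 -c "
from station import arm
print(arm.sign_off())"
```

```text
the job is handed in; nothing more can be done
None
```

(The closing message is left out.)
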